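Fit the tube handle and hold the spring vice open

TASK

Pick up the loose tube handle and push it, open end down, fully home onto the bare upright spigot of the spring vice's lever. Then, touching only the handle, swing the lever over to the robot's right against its spring until its pointer stands at the long middle mark (25 degrees from upright, about half its travel), so the jaw stays open for a part, and finish while still holding it there: do not let go. Keep the handle fully home, and do not knock over the oil bottle to the right of the vice.

Things in the scene. Friction and masses are not known exactly. Their poses are not given: they have to be found in the camera images.
- tube_handle: loose aluminium tube handle, 28 mm outside diameter, 110 mm long, 0.12 kg (may vary by 30 percent), with a closed black rounded cap (the top 10 mm). It starts standing upright on the bench, open end down. Bore 17 mm, 100 mm deep. Origin: centre of the open lower end; z runs along the tube to the cap
- spring_vice: spring vice, bolted down: grey base 105 x 190 x 14 mm (y -65 to +125 mm), jaws at its left (+y) end, tops at z 54 mm, and an aluminium index disc, 84 mm diameter, facing the robot, with three engraved marks: short at upright, long at 25 degrees, short at end of travel. Origin: on the bench under the lever's pivot; x away from the robot, y left, z up; yaw varies by 0.3 rad
- lever_pivot (a point): the lever's hinge axis, 50 mm above the vice's origin; the axis runs along the vice's x
- lever_seat (a point): centre of the top face of the lever's collar (26 mm diameter), where the tube's open end sits when fully home: 52 mm from the pivot, 102 mm above the bench when upright; z runs along the spigot to its tip and tilts with the lever
- lever_tip (a point): tip of the lever's spigot, 45 mm above the collar along the lever (147 mm above the bench when upright). The spigot is 14 mm in diameter (1.5 mm radial clearance in the tube) and its last 12 mm taper to 7 mm
- lever (a joint): spring-loaded lever, rad: 0 = upright at rest, 0.8 = end stop; grows as it swings to the vice's -y (robot's right). The long mark is at 0.44. Return spring: 0.4 N m at 0, plus 2 N m per rad (about 9 N across the tube 137 mm from the pivot at the mark). It slides the vice's movable jaw open, 15 mm at the mark
- oil_bottle: upright white bottle with a pointed red cap, 38 mm diameter, 106 mm high, loose, standing on the bench to the right (-y) of the vice. Origin: centre of its underside, z up

How it is judged (in metres and radians):
On the way:
1. the tube handle is fully home on the lever's spigot, with the lever still near upright (under 0.25 rad) (distance between tube_handle and lever_seat below 0.006 m and angle between the z axis of tube_handle and the z axis of lever_seat, either way round below 0.12 rad and value of joint lever below 0.25 rad), for 0.2 s.
At the end, for the whole second after the job is handed in: lever held at 0.35 to 0.53 rad by the robot through the tube handle (contact over 2 N; robot not touching the vice or lever itself), the tube's open end within 7 mm of the collar centre and aligned within 0.16 rad, the oil bottle upright (tilt under 0.2 rad) (value of joint lever between 0.35 and 0.53 rad and distance between tube_handle and lever_seat below 0.007 m and angle between the z axis of tube_handle and the z axis of lever_seat, either way round below 0.16 rad and contact force between any of the fingers, the arm and tube_handle above 2 N and contact force between each of the fingers, the arm and spring_vice below 0.5 N and angle between oil_bottle's own z axis and vertical below 0.2 rad); the arm keeps its last pose, push and grip.
It fails at once if the oil bottle is knocked over (tilted by more than 0.5 rad) (angle between oil_bottle's own z axis and vertical above 0.5 rad).
It also fails if it takes over 45 s, if anything falls off the work surface, if the arm or the gripper's body presses on something with over 40 N, if the wrist force passes 120 N, or if a joint passes its speed limit or range.

ROBOT

A 6-joint arm with a two-finger parallel gripper is mounted at the origin on a cart in front of the work surface, level with it; the furniture and walls round the work are solid. World frame = base frame: x ahead of the robot, y to its left, z up, the work surface at z = 0. Lengths are in m, angles in degrees, forces in N, time in s.
With the tool pointing down it reaches from about 0.375 to 0.75 m from the base axis. Payload 9 kg.
Tool frame: the origin (TCP) lies where the fingers leave the gripper's body, on its centre line; the fingertips stand 73 mm ahead of it and the grasp point (between the pads) lies 54 mm ahead of it (robot.tip_reach is the distance from the TCP to the fingertips, in m); z points along the fingers, y is the line along which they close (so a half turn about z gives the same grasp; the last joint's range is limited). The gripper opens to 85 mm and grips with 20 to 120 N. Pads are 22 mm wide; open, the fingers measure 114 mm over their backs; the gripper's body (76 mm by 85 mm) begins 54 mm behind the grasp point. The pads swing forward as they close: fully open they stand 13 mm farther back than shut.
Start: joints at [-79.567, 5.964, 5.575, 89.605, 0, 77.527], TCP at [0.234, -0.553, 0.304] pointing down, gripper open.
Joint ranges: [-171.21, 171.21], [-48.23, 106.86], [-62.78, 66.21], [-105.2, 120.99], [-86.42, 89.51], [-180, 180]. Speed limits (degrees/s): [127.2, 127.2, 147.25, 180, 180, 180].

INTERFACE

Orientations are given as [roll, pitch, yaw] about the fixed x, y, z axes, in that order (R = Rz(yaw) Ry(pitch) Rx(roll)).
In Python, from plant import robot gives the robot as it stands. Calls block until the motion is done:
- robot.move_pose(position, orientation): joint-space move of the TCP to a pose.
- robot.line_to(position, vel=0.15, rotation=None, guard=None): straight line of the TCP; rotation=None keeps the orientation; vel is the mean speed in m/s. With guard (N) it stops when the force on the tool has changed by that much, and returns True; else False.
- robot.goto_joints(angles): joint-space move.
- robot.set_gripper(opening): finger opening in m; the grip force is fixed at half the most; returns when the fingers have stopped.
- robot.pause(seconds).
- robot.ik(position, orientation): joint angles nearest the present ones, or None.
- robot.observe(): the state.
- robot.grab_frame(name): name is "scene" or "top" or "wrist"; returns the picture (384x512x3 uint8, blue, green, red); there is no depth.
- robot.get_calibration(name): a dict with "vertical_fov" (degrees; the focal length in pixels is half the picture's height over the tangent of half this angle, whatever the lens; pixels are square), "cx", "cy" (the principal point, pixels), "rvec" (rotation vector, rad) and "tvec" (3), from world to camera coordinates, as OpenCV has them. Camera axes: x right, y down, z forward; pixel columns grow to the right and rows downward; lengths in m; the calibration is good to about 2 mm. A picture is of the moment at which its call begins: read the wrist's pose just before it. get_calibration takes no time and is no camera call; for the wrist camera it gives the pose at the moment of the call.
A pose or a line that the arm cannot do raises robot.IKError and nothing moves.
- robot.job_done(): hands the job in; it is judged then, once.
The state is a dict: "time": time; "q": joint angles; "qvel": joint speeds; "joint_torque": joint torques, N m; "tool_pos": TCP position; "tcp_rot": TCP orientation; "ft_force": force on the tool from outside, world axes, zero at the start; "torque": the same for the moment, N m; "gripper_width": finger opening in m; "gripper_force": force on a finger pad.
Only numpy, scipy, OpenCV 4.12 (cv2) and the standard library are available. Lean on these libraries where they do the work, as an engineer would, in place of code of your own. Each camera call takes 0.05 s, during which the arm holds its last target. There are 200 camera calls.

## Working session

There is one attempt and no reset: what is moved stays moved. The work goes in short steps, each a Python script; the robot and the scene stay as the last script left them, time stands still between calls to the robot, and variables do not carry over. Pictures are saved under pics/ and viewed, at most 10 in all, crops included, and the job is handed in when it is done.

```bash
mkdir -p pics; ls; python3 - <<'E'
from plant import robot
import cv2
for n in("scene","top"):
    cv2.imwrite(f"pics/{n}0.png",robot.grab_frame(n)); print(n,robot.get_calibration(n))
print(robot.observe())
E
```

```text
pics
scene {'vertical_fov': 44.64533949848442, 'cx': 252.5816261120283, 'cy': 187.3072719491769, 'rvec': array([ 0.97200807, -2.34849162,  1.18390399]), 'tvec': array([0.36186192, 0.32254539, 1.05267597])}
top {'vertical_fov': 52.53135020705573, 'cx': 255.67867810026874, 'cy': 185.80709617612237, 'rvec': array([ 2.10839691, -2.12640924,  0.18376591]), 'tvec': array([0.02675149, 0.53449802, 0.99781177])}
{'time': 0.1, 'q': array([-7.95662309e+01,  5.99516494e+00,  5.53198237e+00,  8.96030962e+01,
       -4.57526939e-04,  7.75268000e+01]), 'qvel': array([ 0.02331128,  0.06764546,  0.11480486, -0.01262846,  0.0639541 ,
        0.06681777]), 'joint_torque': array([ 7.37242604e-03, -5.58201742e+01,  5.04724145e+01,  1.28638788e-02,
       -1.87844371e-04,  6.45247695e-06]), 'tool_pos': array([ 0.23351215, -0.55247656,  0.30320484]), 'tcp_rot': array([-1.79935187e+02, -1.38683461e-02,  2.29069615e+01]), 'ft_force': array([-0.27827857, -0.26588422, -0.45462909]), 'torque': array([ 0.04585729,  0.01044792, -0.00534786]), 'gripper_force': 0.0, 'gripper_width': 0.08552236708450763}
```

View pics/scene0.png

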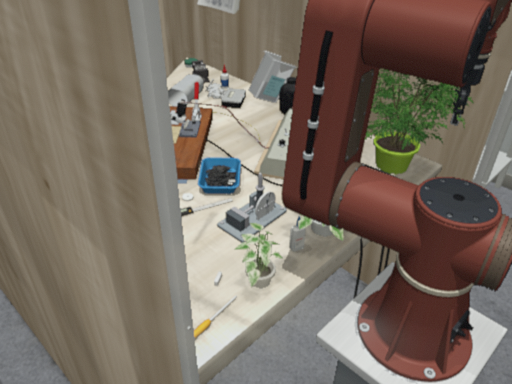

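View pics/top0.png

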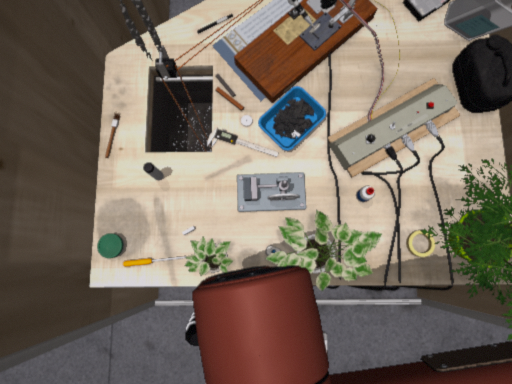

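The top view shows the tube near (152,170), the vice around (272,192) and the bottle at (367,194), with plants in front of the vice. I'll enlarge those areas.

```bash
python3 - <<'E'
import cv2,numpy as np
t=cv2.imread("pics/top0.png"); s=cv2.imread("pics/scene0.png")
f=lambda im,x,y,w,h,k:cv2.resize(im[y:y+h,x:x+w],(w*k,h*k),interpolation=cv2.INTER_CUBIC)
A=f(t,225,160,100,62,8)               # vice 800x496
cv2.imwrite("pics/v1.png",A)
B=np.hstack([f(t,130,150,50,40,8),f(t,345,172,50,40,8)])
C=f(s,210,165,100,35,8)
cv2.imwrite("pics/v2.png",np.vstack([B,C]))
E
```

```text
(no output)
```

View pics/v1.png

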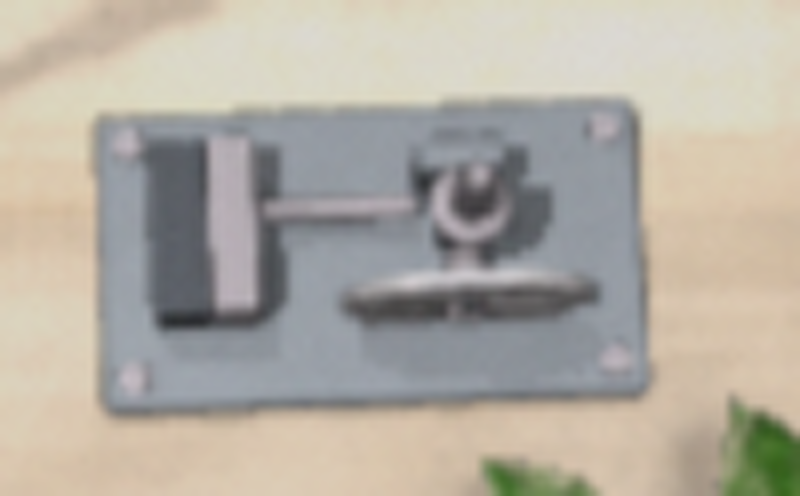

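View pics/v2.png

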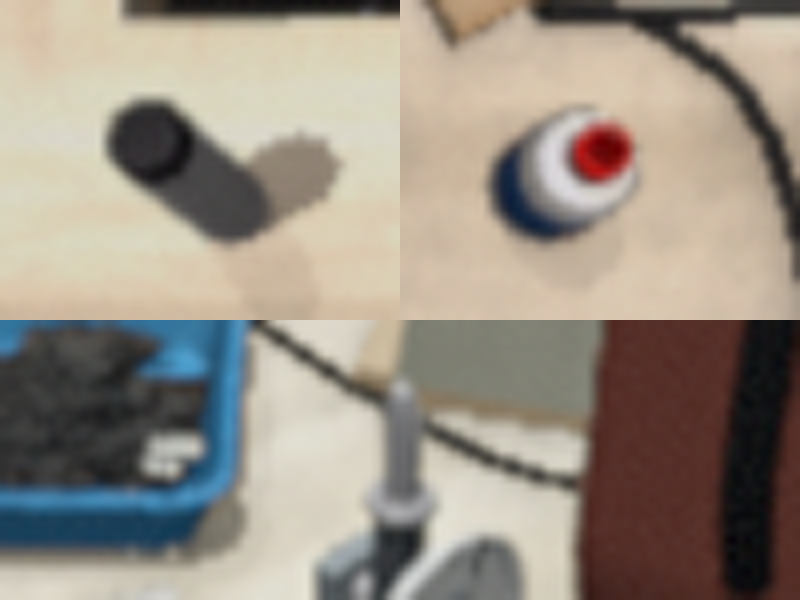

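The crops show, in full top-image pixels, the tube cap centre at about (148.5,167), its foot at (158.5,175.5), the spigot tip at (284.5,182), the collar at (283.2,185.3) and the bottle foot at about (362.3,195.3). In the scene image the spigot tip is at (260,172.5) and the collar at (259.7,187.7).

```bash
cat >h.py <<'E'
from plant import robot
import cv2,numpy as np
def cam(n):
    c=robot.get_calibration(n); f=192/np.tan(np.radians(c["vertical_fov"])/2)
    K=np.array([[f,0,c["cx"]],[0,f,c["cy"]],[0,0,1]]); return K,c["rvec"],c["tvec"]
def ray(C,px):
    K,r,t=C; R=cv2.Rodrigues(r)[0]
    return -R.T@t, R.T@np.linalg.inv(K)@np.array([*px,1.])
def atz(C,px,z):
    o,d=ray(C,px); return o+d*(z-o[2])/d[2]
def tri(P):  # [(cam,px)]
    A=0;b=0
    for C,p in P:
        o,d=ray(C,p); d=d/np.linalg.norm(d); M=np.eye(3)-np.outer(d,d); A=A+M;b=b+M@o
    return np.linalg.solve(A,b)
E
python3 - <<'E'
from h import *
np.set_printoptions(precision=4,suppress=True)
T=cam("top");S=cam("scene")
print("cams",ray(T,(256,190))[0],ray(S,(256,190))[0])
g=lambda x,y,ox,oy:((x+.5)/8-.5+ox,(y+.5)/8-.5+oy)
print("cap",atz(T,g(152,140,130,150),.108),"foot",atz(T,g(228,203,130,150),0))
print("tip",atz(T,g(478,178,225,160),.147),"collar",atz(T,g(468,205,225,160),.102))
print("tri tip",tri([(T,g(478,178,225,160)),(S,g(403,63,210,165))]),tri([(T,g(468,205,225,160)),(S,g(400,185,210,165))]))
c=[atz(T,g(*p,225,160),.014) for p in((95,115),(635,100),(650,392),(105,412))]
print(*c); d=(c[0]+c[3]-c[1]-c[2])[:2]; e=(c[0]+c[1]-c[2]-c[3])[:2]
yaw=np.arctan2(-d[0],d[1]); print("yaw",yaw,np.arctan2(e[1],e[0]),np.hypot(*d)/2,np.hypot(*e)/2)
m=np.mean(c,0)[:2]; print("origin",m-.03*np.array([-np.sin(yaw),np.cos(yaw)]))
print("bottle",atz(T,g(145,188-0,345,172),0), "cap",atz(T,g(202,152,345,172),.1))
for p in((210,250),(320,240),(275,250)): print("plants",atz(T,p,.1))
print(robot.ik([.6,.2,.3],[180,0,0]),robot.tip_reach)
E
```

```text
cams [0.3402 0.0089 1.0799] [-0.1978  0.722   0.8847]
cap [0.5757 0.2971 0.108 ] foot [0.5785 0.3009 0.    ]
tip [ 0.5257 -0.0491  0.147 ] collar [ 0.5258 -0.0485  0.102 ]
tri tip [ 0.527  -0.0476  0.1489] [ 0.5282 -0.0479  0.0959]
[0.576  0.0764 0.014 ] [ 0.5794 -0.1128  0.014 ] [ 0.4764 -0.1149  0.014 ] [0.4712 0.0728 0.014 ]
yaw 0.022997423663849638 0.027471266576290433 0.18851467920510265 0.10391401133443705
origin [ 0.5264 -0.0496]
bottle [ 0.5148 -0.2767  0.    ] cap [ 0.5101 -0.269   0.1   ]
plants [0.3638 0.1365 0.1   ]
plants [ 0.3863 -0.1377  0.1   ]
plants [ 0.3625 -0.0253  0.1   ]
[   6.6104   11.6956   11.4353   89.7397    0.     -173.3896] 0.0726
```

```bash
python3 - <<'E'
from h import *
np.set_printoptions(precision=3,suppress=True)
T=cam("top");S=cam("scene")
p=atz(S,(397,168),0); print("pot",p)
for px in((430,72),(440,100),(380,75)):
    o,d=ray(S,px); s=np.dot((p-o)[:2],d[:2])/np.dot(d[:2],d[:2]); print("leaf",o+s*d)
print("pot top",atz(T,(465,235),.1),"leaf top",atz(T,(490,200),.3),atz(T,(445,250),.3))
p=atz(S,(262,283),0);o,d=ray(S,(262,225));s=np.dot((p-o)[:2],d[:2])/np.dot(d[:2],d[:2]);print("small",p,(o+s*d))
for z in(.45,.5,.55): print(robot.ik([.234,-.553,z],[180,0,22.9]),robot.ik([.57,.29,z],[180,0,180]))
print(robot.ik([.577,.299,.134],[180,0,181.4]))
for th in(0,25): 
  t=np.radians(th); L=.052+.08+.054
  print(robot.ik([.5264,-.049-L*np.sin(t),.05+L*np.cos(t)],[180+th,0,181.4-0]), robot.ik([.5264,-.049-L*np.sin(t),.05+L*np.cos(t)],[180-th,0,181.4]))
E
```

```text
pot [ 0.37  -0.549  0.   ]
leaf [ 0.343 -0.561  0.345]
leaf [ 0.299 -0.577  0.266]
leaf [ 0.465 -0.497  0.317]
pot top [ 0.396 -0.498  0.1  ] leaf top [ 0.454 -0.452  0.3  ] [ 0.355 -0.352  0.3  ]
small [0.338 0.14  0.   ] [0.341 0.142 0.191]
[-79.529  11.769  27.504 105.735   0.     77.571] [ 15.274  19.692  36.831 107.139   0.     15.274]
[-79.529  16.066  38.153 112.087   0.     77.571] [ 15.274  25.13   49.417 114.287   0.     15.274]
[-79.529  22.809  52.519 119.709   0.     77.571] None
[15.89  16.678 -0.15  73.171  0.    14.49 ]
[-19.508  -6.681 -14.074  82.607   0.    -20.908] [-19.508  -6.681 -14.074  82.607   0.    -20.908]
[-17.586 -10.409 -21.689  70.093 -23.555 -20.788] [-36.09    8.47   -3.392  93.982  19.593 -40.243]
```

```bash
python3 - <<'E'
from h import *
np.set_printoptions(precision=4,suppress=True)
Y=181.4
robot.line_to([.234,-.553,.5],vel=.25)
q=list(robot.observe()["q"]); q[0]=16; q[5]=15; robot.goto_joints(q)
robot.move_pose([.577,.299,.26],[180,0,Y])
print("pre",robot.observe()["ft_force"],robot.observe()["time"])
print("hit",robot.line_to([.577,.299,.134],vel=.12,guard=8))
robot.set_gripper(0)
o=robot.observe(); print(o["gripper_width"],o["gripper_force"],o["tool_pos"],o["ft_force"],o["time"])
robot.line_to([.577,.299,.30],vel=.2)
robot.move_pose([.5264,-.049,.335],[180,0,Y])
o=robot.observe(); print(o["gripper_width"],o["tool_pos"],o["ft_force"],o["time"])
f=lambda im,x,y,w,h,k:cv2.resize(im[y:y+h,x:x+w],(w*k,h*k),interpolation=cv2.INTER_CUBIC)
s=robot.grab_frame("scene");t=robot.grab_frame("top");w=robot.grab_frame("wrist")
cv2.imwrite("pics/s1.png",s);cv2.imwrite("pics/t1.png",t);cv2.imwrite("pics/w1.png",w)
cv2.imwrite("pics/c1.png",np.vstack([f(s,210,100,100,75,5)[:,:500]]))
m=np.zeros((600,800,3),np.uint8); m[:,:400]=f(s,220,90,80,120,5); m[:300,400:]=cv2.resize(w,(400,300)); m[300:,400:]=f(t,220,140,100,75,4); cv2.imwrite("pics/c1.png",m)
E
```

```text
pre [1.1806 0.3069 0.3574] 5.1167
hit False
0.026696092251398473 58.91849104547873 [0.5772 0.2991 0.1343] [ 0.0162 -0.0058  1.3494] 6.8917
0.02674201256460189 [ 0.5266 -0.0482  0.3348] [-0.1317  0.748  -0.7324] 9.2
```

View pics/c1.png

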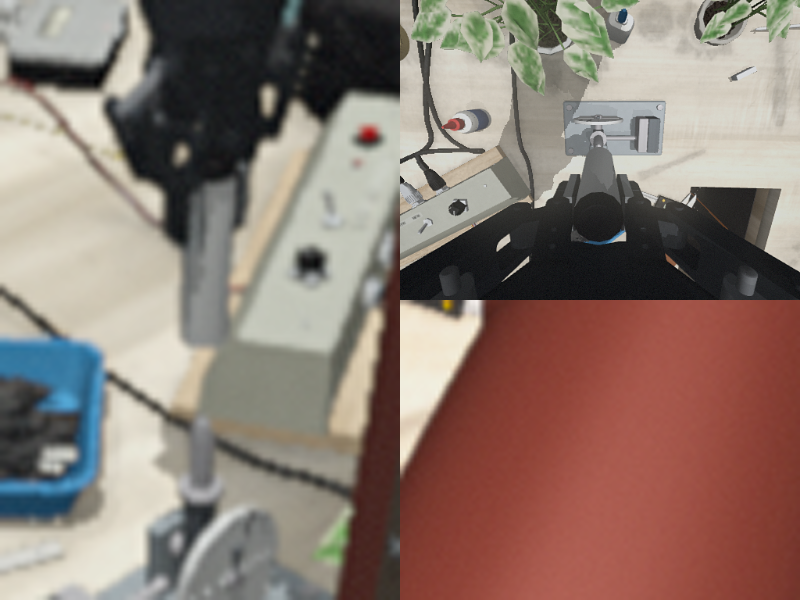

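The tube is held nearly vertical above the spigot. In the scene image its lower end is at about (261,157.5) and the spigot tip at (260.5,173.5). I'll check these against projections.

```bash
python3 - <<'E'
from h import *
np.set_printoptions(precision=2,suppress=True)
S=cam("scene");W=cam("wrist")
P=lambda C,*p:cv2.projectPoints(np.array(p,float),C[1],C[2],C[0],None)[0][:,0]
pts=[(.5266,-.0482,.201),(.5266,-.0482,.281),(.5264,-.049,.147),(.5264,-.049,.102)]
print(P(S,*pts)); print(P(S,(.5366,-.0482,.201),(.5266,-.0382,.201))-P(S,pts[0]))
print(P(W,*pts)); 
w=cv2.imread("pics/w1.png"); cv2.imwrite("pics/c2.png",cv2.resize(w[120:270,180:340],(640,600),interpolation=cv2.INTER_CUBIC))
E
```

```text
[[261.27 156.62]
 [261.83 130.57]
 [261.17 173.02]
 [260.88 186.14]]
[[-2.67 -1.44]
 [-2.59  1.43]]
[[254.71 206.28]
 [255.28 255.85]
 [253.71 188.9 ]
 [253.71 179.04]]
```

View pics/c2.png

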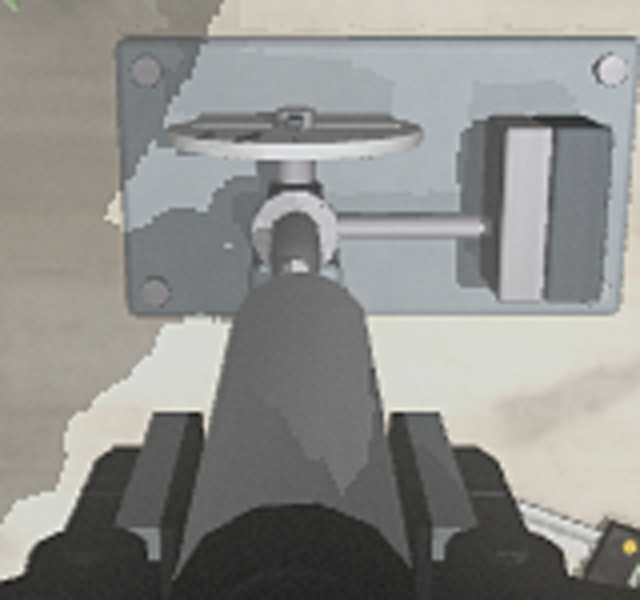

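Seen from the wrist camera, the tube end (column 255.5) and the spigot tip (column 254.5) are offset as predicted, so they are aligned to within 1 mm. I'll insert now.

```bash
python3 - <<'E'
from h import *
np.set_printoptions(precision=4,suppress=True)
def show(l):
    o=robot.observe(); print(l,o["tool_pos"],o["ft_force"],o["torque"],round(o["gripper_width"],4),round(o["time"],2))
print(robot.line_to([.5264,-.049,.262],vel=.08,guard=10)); show("taper past")
print(robot.line_to([.5264,-.049,.243],vel=.06,guard=12)); show("near")
print(robot.line_to([.5264,-.049,.228],vel=.02,guard=15)); show("press")
robot.pause(.3); show("rest")
w=robot.grab_frame("wrist");s=robot.grab_frame("scene")
f=lambda im,x,y,w,h,k:cv2.resize(im[y:y+h,x:x+w],(w*k,h*k),interpolation=cv2.INTER_CUBIC)
cv2.imwrite("pics/c3.png",np.hstack([f(w,180,120,100,150,4),f(s,220,90,80,120,5)]))
E
```

```text
False
taper past [ 0.5265 -0.0491  0.2625] [ 0.3162  0.5468 -0.9663] [-0.0261 -0.0193 -0.0484] 0.0266 10.41
False
near [ 0.5263 -0.0489  0.2426] [ 1.8782  0.3781 -1.9528] [-0.0315 -0.3082 -0.0141] 0.0263 10.88
True
press [ 0.5266 -0.049   0.2362] [-1.5965  0.8155  6.9037] [ 0.037   0.2648 -0.0516] 0.0266 11.35
rest [ 0.5266 -0.049   0.2362] [-1.5243  1.1864  5.672 ] [ 0.08    0.2116 -0.0337] 0.0264 11.65
```

View pics/c3.png

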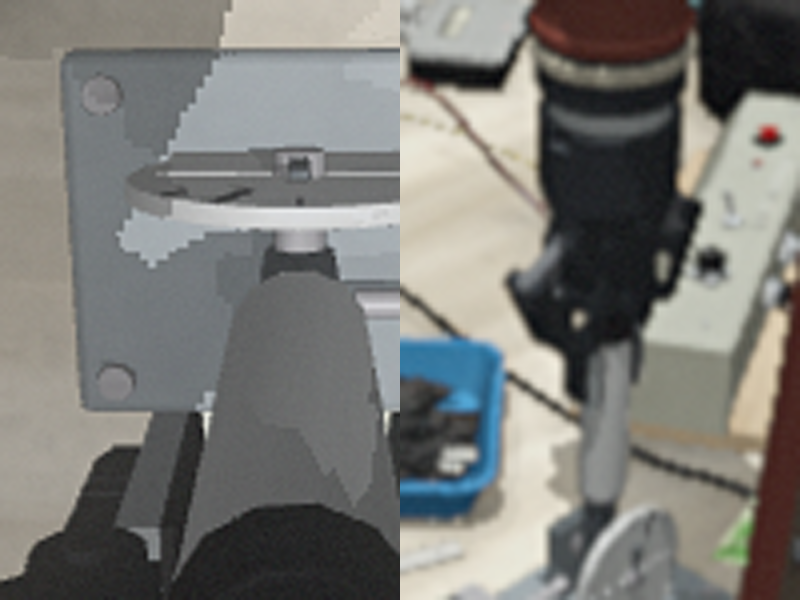

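The tube is home: contact came at z 0.236 as computed, and the collar is hidden behind the tube rim. Next I'll swing the lever along an arc with light axial pressure.

```bash
cat >swing.py <<'E'
from h import *
np.set_printoptions(precision=4,suppress=True)
Y=181.4; psi=np.radians(1.4); L=.1855
def to(th,vel=.04,L=L):
    t=np.radians(th); u=np.array([np.sin(psi)*np.sin(t),-np.cos(psi)*np.sin(t),np.cos(t)])
    robot.line_to(np.array([.5266,-.049,.05])+L*u,vel=vel,rotation=[180-th,0,Y])
    o=robot.observe(); print(th,o["tool_pos"],o["tcp_rot"],o["ft_force"],round(o["gripper_width"],4),round(o["time"],2))
E
python3 - <<'E'
from swing import *
for th in(3,6,9,12,15,18,21,24,25.2): to(th)
robot.pause(.3); to(25.2)
w=robot.grab_frame("wrist");s=robot.grab_frame("scene")
f=lambda im,x,y,w,h,k:cv2.resize(im[y:y+h,x:x+w],(w*k,h*k),interpolation=cv2.INTER_CUBIC)
cv2.imwrite("pics/w4.png",w);cv2.imwrite("pics/s4.png",s)
cv2.imwrite("pics/c4.png",np.hstack([f(w,160,80,100,150,4),f(s,220,120,80,120,5)]))
E
```

```text
3 [ 0.527  -0.0584  0.2361] [ 176.9108    0.0703 -178.6069] [-1.5825  4.0323  7.248 ] 0.0263 12.14
6 [ 0.5273 -0.068   0.2354] [ 173.8948    0.0773 -178.6058] [-0.9421  5.6134  7.2187] 0.0266 12.53
9 [ 0.5275 -0.0775  0.2342] [ 170.8786    0.0801 -178.6061] [-1.0841  5.4623  7.2712] 0.0266 12.93
12 [ 0.5278 -0.0869  0.2325] [ 167.8602    0.0868 -178.607 ] [-0.5099  6.0869  7.7697] 0.0264 13.32
15 [ 0.528  -0.0962  0.2303] [ 164.8412    0.0881 -178.6094] [-0.6738  6.4027  8.302 ] 0.0266 13.71
18 [ 0.5283 -0.1054  0.2276] [ 161.8265    0.0885 -178.6138] [-0.0905  7.1497  9.2909] 0.0264 14.1
21 [ 0.5285 -0.1145  0.2244] [ 158.8089    0.091  -178.622 ] [ 0.6183  7.3629 11.3218] 0.0264 14.49
24 [ 0.5288 -0.1234  0.2208] [ 155.7945    0.0906 -178.6336] [-0.335   7.7406 11.5402] 0.0262 14.88
25.2 [ 0.5289 -0.1267  0.2194] [ 154.5758    0.1039 -178.6302] [ 0.1564  7.4572 12.4386] 0.0267 15.13
25.2 [ 0.5289 -0.1265  0.2195] [ 154.6074    0.1139 -178.6016] [ 0.047   8.2312 11.913 ] 0.0267 15.68
```

View pics/c4.png

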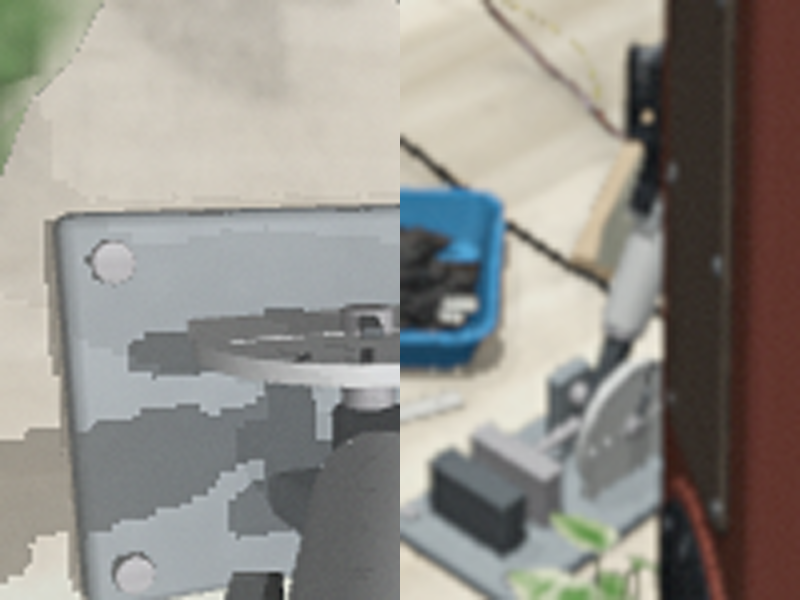

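The lever follows the tube with no gap at the collar. The side force is about 12 N (about 9.7 N expected), the axial press is 7 N, and the tool is at 25.4 degrees. Nothing in the move came near the bottle, so I'm handing in.

```bash
python3 -c "
from plant import robot
print(robot.job_done())"
```

```text
the job is handed in; nothing more can be done
None
```

I pushed the tube handle fully home on the spigot, swung the lever to about 25 degrees and handed the job in with the arm still holding it there; no verdict came back, and the angle is taken from the tool pose (25.4 degrees), not read off the pointer.

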